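Turn the parts carousel to the open jar and hold it

TASK

Take the parts carousel by the black T-handle on top and turn it, slowly and steadily and without touching any of the jars, until the open jar (the one without a lid) stands squarely in the middle of the open front of the chip guard. Finish while still gripping the handle, holding the carousel still there so that I can pick lock barrels out of the jar; leave the other things on the bench where they are.

Things in the scene. Friction and masses are not known exactly. Their poses are not given: they have to be found in the camera images.
- stand: fixed base of the parts carousel: dark round plate 314 mm across, with a sheet-metal chip guard on its rim (outer radius 154 mm, top 75 mm above the bench) round the back 220 degrees; a 140 degree gap is left at the front. Origin on the carousel's upright axis at bench height. Its own -x points out through the middle of the gap: the front, which turns with the stand's yaw from start to start
- carousel: turning part on a bearing: disc 272 mm across with a central column, five jars on a circle of 92 mm radius 72 degrees apart, and the handle. Turns either way, no end stops; drag 0.05 to 0.15 N m, about 2.3 kg, stays where left. Origin on the axis at bench height; its -x points to the open jar, its y lies along the handle. Its yaw equals the stand's yaw when the open jar is at the front
- handle: black T-handle on top of the carousel's 16 mm column, turning with it: a level bar 100 mm long (its own y), 18 mm thick (its own x) and 26 mm tall, centred over the axis, from 177 to 203 mm above the bench. Origin on the axis at bench height; same yaw as the carousel
- handle_mid (a point): middle of the handle bar, on the carousel's axis, 190 mm above the bench; axes as the handle's (x across the bar, y along it)
- open_jar: the one jar without a lid: clear, 62 mm across, 85 mm tall, brass lock barrels showing in its mouth, fixed in the carousel; origin under its middle, 32 mm above the bench
- jar_mouth (a point): centre of the open jar's mouth, 117 mm above the bench, 92 mm from the carousel's axis
- lidded_jars: the other four jars, 62 mm across, with steel screw lids (tops 119 mm above the bench), fixed in the carousel; origin on the carousel's axis at bench height, axes as the carousel's
- front_spot (a point): a point fixed in the stand, 92 mm from the axis towards the middle of the gap in the guard and 117 mm above the bench: where the centre of the open jar's mouth must come
- padlock: bystander: loose brass padlock standing on its base, 50 x 24 mm and 76 mm tall, origin under its middle; leave it alone
- blank_carton: bystander: loose cardboard carton of key blanks, 95 x 65 x 40 mm, origin under its middle; leave it alone
- screwdriver: bystander: loose screwdriver lying on the bench beside the stand, about 200 mm long; leave it alone

How it is judged:
By the outcome, as a careful person would: the job done as asked, in the order asked, and still so for the second after the job is handed in, while the arm keeps its last pose, push and grip.
It also fails if it takes over 61 s, if anything falls off the work surface, if the arm or the gripper's body presses on something with over 40 N, if the wrist force passes 120 N, or if a joint passes its speed limit or range.

ROBOT

A 6-joint arm with a two-finger parallel gripper is mounted at the origin on the work surface. World frame = base frame: x ahead of the robot, y to its left, z up, the work surface at z = 0. Lengths are in m, angles in rad, forces in N, time in s.
With the tool pointing down it reaches from about 0.35 to 0.85 m from the base axis. Payload 8.1 kg.
Tool frame: the origin (TCP) lies on the centre line of the jaws, within the pads' length; the fingertips stand 17 mm ahead of it and the grasp point (between the pads) lies 2 mm behind it; z points along the fingers, y is the line along which they close (so a half turn about z gives the same grasp; the last joint's range is limited). The gripper opens to 93 mm and grips with 3 to 60 N. Pads are 15 mm wide; open, the fingers measure 128 mm over their backs; the gripper's body (75 mm by 188 mm) begins 65 mm behind the grasp point.
Start: joints at [-1.342, 0.13, 1.488, -0, 1.523, -0.085], TCP at [0.185, -0.571, 0.236] pointing down, gripper open.
Joint ranges: [-2.96, 2.96], [-0.89, 2.26], [0.02, 2.5], [-1.34, 4.48], [0, 2.73], [-2.66, 2.66]. Speed limits (rad/s): [2.39, 2.39, 2.79, 3.14, 3.14, 3.14].

INTERFACE

Orientations are given as a rotation vector (axis times angle).
In Python, from plant import robot, optics, close_job, models gives the robot as it stands.
- The arm moves only by the shell command python3 -m inch 'ROWS' [OPENING] [FORCE]. ROWS is a JSON object of lists of equal length, an entry for each row: "travel": the shift along the tool's x, y, z in m, a list of three; "spin": the turn about the tool's z in rad. In form: {"travel": [[x, y, z], ...], "spin": [spin, ...]}. A call has 1 to 10 rows; each row is the pose to reach, as a shift and turn from the pose commanded when the call began, along the tool's axes at that moment; what a row does not reach only later rows make up. A row lasts 1/12 s, in which the tool goes at most 41.7 mm and 7.16 degrees, less where a joint would pass 70% of its speed; a pose out of reach is approached as far as the arm can. A call with a gripper value outside its range is refused whole. OPENING is the closure, from 0 (fully open) to 1 (shut), set as the call begins (- or left out, the last holds). The fingers move at their own pace and stop on an object; FORCE is the grip in N (left out, the last holds). Time passes only in rows, so rows that repeat a pose let the fingers close. It gives the time, the measured TCP pose, the force, the opening and the grip force at its end, in the units of the state.
- robot.read_state(): the state, without advancing time (a new reading comes with each control period).
- optics.read_camera(name): name is "scene" or "side" or "wrist"; returns (picture, depth): 384x512x3 uint8, red, green, blue; 384x512 float32, m along the optical axis (not along the pixel's ray), 0 where there is no reading.
- optics.camera_info(name): a dict with "camera_matrix" (3x3 intrinsics, pixels), "dist" ([k1, k2, p1, p2, k3] as OpenCV has them; the pictures are not rectified), "view" (4x4, takes a point from world to camera coordinates). Camera axes: x right, y down, z forward; pixel columns grow to the right and rows downward; lengths in m; the calibration is good to about 2 mm. A picture is of the moment at which its call begins: read the wrist's pose just before it. camera_info takes no time and is no camera call; for the wrist camera it gives the pose at the moment of the call.
- close_job(): hands the job in; it is judged then, once.
Trained networks look in the newest picture that a camera, given by its name, has taken for a name from the list of things; names that differ only in an ending like _2 or _b are one class to them, and where a whole thing is asked for, a point or a joint stands for the part that bears it (a point fixed in the world has none). Each returns a list of dicts, best first, with "p" (0 to 1); they miss things now and then, are a little off and sometimes report something else, mostly with a low value. They report only what shows in the picture. A call takes as long as a camera call.
- models.look_for(camera, name): "centre" ([x, y, z] in m, in world coordinates, good to about 4 mm: the middle of the surface that is visible of it).
- models.masks_of(camera, name): "region" (384x512 bool, what is visible of it).
The state is a dict: "t": time; "q": joint angles; "dq": joint speeds; "joint_torque": joint torques, N m; "tool_pos": TCP position; "orientation": TCP orientation; "force": force on the tool from outside, world axes, zero at the start; "wrist_torque": the same for the moment, N m; "opening": finger opening in m; "gripper_force": force on a finger pad.
Only numpy, scipy, OpenCV 4.12 (cv2) and the standard library are available. Lean on these libraries where they do the work, as an engineer would, in place of code of your own. Each camera call takes 0.05 s, during which the arm holds its last target. There are 200 camera calls.

## Working session

There is one attempt and no reset: what is moved stays moved. The work goes in short steps, Python scripts to look and compute and a shell command to move; the robot and the scene stay as the last step left them, time stands still between calls to the robot, and variables do not carry over. Pictures are saved under pics/ and viewed, at most 10 in all, crops included, and the job is handed in when it is done.

```bash
mkdir -p pics; ls
python3 - <<'E'
from plant import robot, optics, models
import cv2, numpy as np
s=robot.read_state(); print(s['t'],s['tool_pos'],s['orientation'],s['opening'])
ims=[]
for c in ['scene','side']:
    p,d=optics.read_camera(c); ims.append(p)
    for n in ['handle','open_jar','jar_mouth','stand','lidded_jars','carousel','padlock','blank_carton','screwdriver']:
        print(c,n,[(np.round(r['centre'],3).tolist(),round(r['p'],2)) for r in models.look_for(c,n)[:2]])
    cv2.imwrite(f'pics/{c}0.png',p[...,::-1])
E
```

```text
pics
0.0 [ 0.18509497 -0.5701863   0.23460866] [-3.10124615e+00 -4.90611738e-01  2.36617664e-04] 0.09290259995693881
scene handle [([0.602, 0.09, 0.195], 0.78)]
scene open_jar [([0.689, 0.041, 0.091], 0.84)]
scene jar_mouth [([0.691, 0.045, 0.091], 0.77)]
scene stand [([0.644, 0.065, 0.064], 0.57)]
scene lidded_jars [([0.584, 0.124, 0.099], 0.62)]
scene carousel [([0.606, 0.084, 0.081], 0.78)]
scene padlock [([0.536, -0.138, 0.041], 0.69), ([0.637, 0.067, 0.061], 0.51)]
scene blank_carton [([0.676, -0.163, 0.038], 0.67)]
scene screwdriver [([0.565, 0.342, 0.021], 0.85)]
side handle [([0.597, 0.104, 0.203], 0.58)]
side open_jar [([0.672, 0.066, 0.092], 0.84)]
side jar_mouth [([0.66, -0.136, 0.038], 0.75), ([0.594, 0.113, 0.065], 0.73)]
side stand [([0.594, 0.122, 0.051], 0.73)]
side lidded_jars [([0.564, 0.155, 0.106], 0.78)]
side carousel [([0.592, 0.112, 0.071], 0.97)]
side padlock [([0.53, -0.131, 0.032], 0.56)]
side blank_carton [([0.661, -0.135, 0.042], 0.62)]
side screwdriver [([0.55, 0.351, 0.017], 0.6)]
```

View both.

View pics/scene0.png

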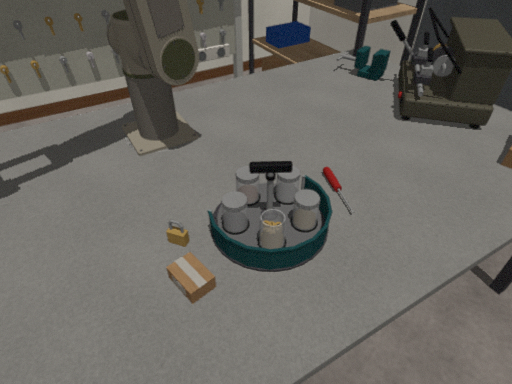

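View pics/side0.png

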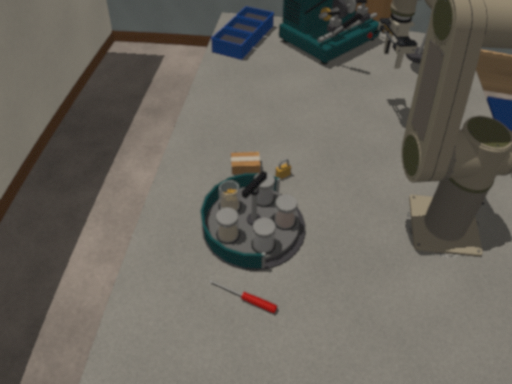

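```bash
cat > h.py <<'E'
from plant import robot, optics, models
import cv2, numpy as np
from scipy.spatial.transform import Rotation as R
from scipy.optimize import least_squares
def cloud(c,save=None):
    i=optics.camera_info(c); p,d=optics.read_camera(c)
    if save: cv2.imwrite(save,p[...,::-1])
    K=np.array(i['camera_matrix']);V=np.array(i['view'])
    h,w=d.shape; u,v=np.meshgrid(np.arange(w),np.arange(h))
    n=cv2.undistortPoints(np.stack([u,v],-1).reshape(-1,1,2).astype(float),K,np.array(i['dist'])).reshape(-1,2)
    X=np.c_[n,np.ones(len(n))]*d.reshape(-1,1)
    W=(X-V[:3,3])@V[:3,:3]
    W[d.ravel()==0]=np.nan
    return p,W.reshape(h,w,3)
def teal(p):
    H=cv2.cvtColor(p,cv2.COLOR_RGB2HSV); return (H[...,0]>78)&(H[...,0]<100)&(H[...,1]>110)&(H[...,2]>25)
def near(W,c=(.6,.1),r=.2): return np.hypot(W[...,0]-c[0],W[...,1]-c[1])<r
def circ(P,r=None):
    if r: f=lambda a:np.hypot(P[:,0]-a[0],P[:,1]-a[1])-r; x0=[.6,.1]
    else: f=lambda a:np.hypot(P[:,0]-a[0],P[:,1]-a[1])-a[2]; x0=[.6,.1,.15]
    s=least_squares(f,x0,loss='soft_l1',f_scale=.003); return s.x,np.std(s.fun)
def yaw(P):
    m=P.mean(0); e=np.linalg.svd(P-m)[2][0]; return m,np.degrees(np.arctan2(e[1],e[0])),np.ptp((P-m)@e)
E
python3 - <<'E'
from h import *
for c in ['scene','side']:
    p,W=cloud(c)
    m=near(W)&teal(p)&(W[...,2]>.05)
    P=W[m]; x,s=circ(P); print(c,'guard',m.sum(),x.round(4),round(s,4))
    x2,s2=circ(P,.153); print(x2.round(4))
    a=np.degrees(np.arctan2(P[:,1]-x2[1],P[:,0]-x2[0])); print(np.histogram(a,np.arange(-180,181,10))[0])
    B=near(W,r=.1)&(W[...,2]>.168)&(W[...,2]<.23); Q=W[B]
    print('handle',B.sum(),[np.round(k,4) for k in yaw(Q[:,:2])],np.percentile(Q[:,2],[5,50,95]).round(4))
    v,u=np.nonzero(B);print(u.min(),u.max(),v.min(),v.max())
i=optics.camera_info('wrist');print(np.array(i['camera_matrix']).round(1).tolist())
s=robot.read_state();T=np.eye(4);T[:3,:3]=R.from_rotvec(s['orientation']).as_matrix();T[:3,3]=s['tool_pos']
print(s['t'],T.round(3));print('cam in tool',(np.linalg.inv(T)@np.linalg.inv(i['view'])).round(3))
d=np.array([.60,.10,.40])-s['tool_pos'];print('tool delta',(T[:3,:3].T@d).round(3))
E
```

```text
scene guard 1238 [0.5995 0.0899 0.1511] 0.0019
[0.5973 0.0901]
[  0   0   0   0   0   0   0  21  32  52  58  83  84 102 102 103 103  80
  78  54  50  21  15  24  30  38  35  49  24   0   0   0   0   0   0   0]
handle 536 [array([0.6034, 0.0885]), np.float64(61.5758), np.float64(0.0983)] [0.1769 0.1964 0.2044]
250 292 161 177
side guard 493 [0.5955 0.0957 0.1515] 0.0021
[0.5936 0.095 ]
[ 0  0  0  0  0  0  0  0  0  0 43 40 13  0 11 26 24  8 18  9 10 25 28 34
 37 46 46 53 22  0  0  0  0  0  0  0]
handle 297 [array([0.5972, 0.1025]), np.float64(60.1966), np.float64(0.1009)] [0.1798 0.199  0.2043]
241 266 171 198
[[279.8, 0.0, 260.9], [0.0, 279.8, 191.1], [0.0, 0.0, 1.0]]
1.1 [[ 0.951  0.309  0.     0.185]
 [ 0.309 -0.951 -0.    -0.571]
 [ 0.     0.    -1.     0.236]
 [ 0.     0.     0.     1.   ]]
cam in tool [[ 0.    -0.97  -0.244  0.066]
 [ 1.     0.    -0.001  0.001]
 [ 0.001 -0.244  0.97  -0.149]
 [ 0.     0.     0.     1.   ]]
tool delta [ 0.602 -0.51  -0.164]
```

```bash
python3 -m inch '{"travel":[[0.03,-0.025,-0.01],[0.06,-0.05,-0.02],[0.09,-0.075,-0.03],[0.12,-0.1,-0.04],[0.15,-0.125,-0.05],[0.18,-0.15,-0.06],[0.21,-0.175,-0.07],[0.24,-0.2,-0.08],[0.27,-0.225,-0.09],[0.3,-0.25,-0.1]],"spin":[-0.12,-0.24,-0.36,-0.48,-0.6,-0.72,-0.84,-0.96,-1.08,-1.2]}'
python3 - <<'E'
from h import *
s=robot.read_state();M=R.from_rotvec(s['orientation']).as_matrix()
d=np.array([.60,.095,.42])-s['tool_pos'];print('tool delta',(M.T@d).round(3),s['q'])
E
```

```text
t: 1.93
tool_pos: [0.394, -0.2385, 0.3364]
orientation: [2.277, 2.163, 0.0]
force: [0.3, 0.5, -0.7]
opening: 0.0928
gripper_force: 0.0
tool delta [ 0.344  0.189 -0.084] [-6.55875003e-01 -2.71361213e-01  1.68965978e+00 -1.92636189e-07
  1.72247676e+00 -6.04584089e-01]
```

```bash
python3 -m inch '{"travel":[[0.034,0.019,-0.01],[0.069,0.038,-0.02],[0.103,0.057,-0.03],[0.138,0.076,-0.04],[0.172,0.095,-0.05],[0.206,0.113,-0.06],[0.241,0.132,-0.07],[0.275,0.151,-0.08],[0.31,0.17,-0.084],[0.344,0.189,-0.084]],"spin":[-0.12,-0.24,-0.36,-0.48,-0.6,-0.72,-0.84,-0.96,-1.08,-1.2]}'
python3 -m inch '{"travel":[[0,0,0],[0,0,0],[0,0,0]],"spin":[0,0,0]}' | head -3
cat > look.py <<'E'
import sys
from h import *
s=robot.read_state();M=R.from_rotvec(s['orientation']).as_matrix()
print(s['t'],s['tool_pos'],'toolx yaw',np.degrees(np.arctan2(M[1,0],M[0,0])),s['q'][5])
p,W=cloud('wrist','pics/%s.png'%sys.argv[1])
m=near(W)&teal(p)&(W[...,2]>.066)&(W[...,2]<.085); P=W[m]
x,e=circ(P);print('guard',m.sum(),x.round(4),round(e,4)); x,e=circ(P,.153);print(x.round(4))
a=np.degrees(np.arctan2(P[:,1]-x[1],P[:,0]-x[0])); print('guard angles',np.percentile(a,[0,.3,1,99,99.7,100]).round(1),np.percentile(P[:,2],[5,50,95]).round(4))
B=near(W,x[:2],.07)&(W[...,2]>.165)&(W[...,2]<.23)&(p.max(-1)<70); Q=W[B]
print('handle',B.sum(),[np.round(k,4) for k in yaw(Q[:,:2])],np.percentile(Q[:,2],[5,50,95]).round(4))
for n in ['open_jar','jar_mouth','handle']:
    for r in models.look_for('wrist',n)[:1]:
        c=np.array(r['centre']);print(n,c.round(4),r['p'],np.degrees(np.arctan2(*(c[:2]-x[:2])[::-1])).round(1))
E
python3 look.py w1
```

```text
t: 2.77
tool_pos: [0.6027, 0.0945, 0.4214]
orientation: [0.657, 3.069, 0.001]
force: [-0.1, -1.0, 0.8]
opening: 0.0928
gripper_force: 0.0
t: 3.02
tool_pos: [0.6016, 0.0923, 0.4193]
orientation: [-0.668, -3.069, 0.001]
3.0167 [0.6015872  0.09229699 0.41929845] toolx yaw 155.45089083695066 -1.0742028415511935
guard 1335 [0.5944 0.0908 0.1507] 0.0023
[0.5916 0.0908]
guard angles [-110.3 -109.6 -108.1  103.1  104.1  104.6] [0.0713 0.075  0.0767]
handle 1062 [array([0.5931, 0.0916]), np.float64(61.2383), np.float64(0.0993)] [0.1848 0.2025 0.2042]
open_jar [0.6759 0.0482 0.0913] 0.97 -26.8
jar_mouth [0.6749 0.0431 0.0927] 0.82 -29.8
handle [0.5911 0.0937 0.1984] 0.71 99.6
```

View pics/w1.png

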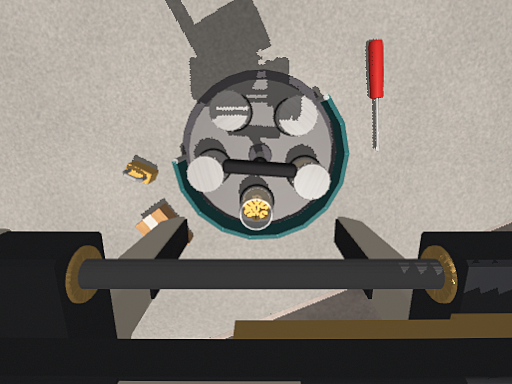

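```bash
python3 -m inch '{"travel":[[0.001,0,0],[0.002,0,0],[0.003,-0.001,0],[0.004,-0.001,0],[0.005,-0.002,0],[0.006,-0.002,0],[0.007,-0.003,0],[0.007,-0.003,0],[0.007,-0.003,0],[0.007,-0.003,0]],"spin":[-0.12,-0.24,-0.36,-0.48,-0.6,-0.72,-0.84,-0.96,-1.08,-1.2]}' | head -2
python3 -m inch '{"travel":[[0,0,0],[0,0,0],[0,0,0],[0,0,0],[0,0,0],[0,0,0]],"spin":[-0.1,-0.2,-0.3,-0.3,-0.3,-0.3]}' 
python3 look.py w2; python3 -c "
from h import *;print(robot.read_state()['q'])"
```

```text
t: 4.05
tool_pos: [0.5938, 0.0914, 0.4204]
t: 4.55
tool_pos: [0.5939, 0.092, 0.42]
orientation: [-1.599, 2.704, -0.001]
force: [-1.3, 0.4, 0.3]
opening: 0.0926
gripper_force: 0.0
4.55 [0.59393508 0.09197818 0.42002913] toolx yaw -118.8137034678973 -2.5703289072428612
guard 1239 [0.5949 0.0909 0.1505] 0.0023
[0.5919 0.0914]
guard angles [-110.8 -109.  -107.8  102.7  104.2  105.3] [0.0715 0.075  0.0767]
handle 947 [array([0.5938, 0.0893]), np.float64(61.0922), np.float64(0.0974)] [0.1985 0.2028 0.2043]
open_jar [ 0.529  -0.131   0.0404] 0.19 -105.8
jar_mouth [0.6754 0.048  0.0886] 0.68 -27.5
handle [0.5972 0.0864 0.2035] 0.56 -43.3
[ 6.90871628e-02  1.37490417e-01  1.14841193e+00  3.08248050e-06
  1.85565443e+00 -2.57245795e+00]
```

View pics/w2.png

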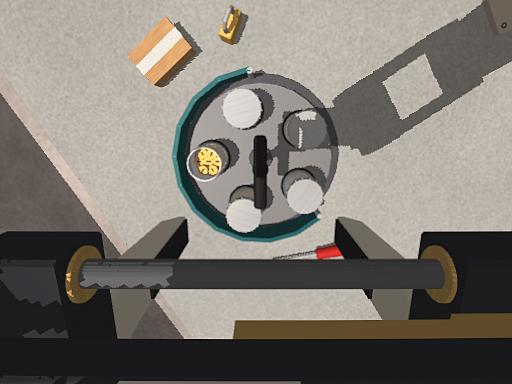

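```bash
cat > ends.py <<'E'
from h import *
A=[]
for c in ['wrist','wrist','scene','side']:
    p,W=cloud(c)
    m0=near(W,(.5935,.0908),.17)
    for tag,m in [('all',m0),('teal',m0&teal(p))]:
        m=m&(W[...,2]>.045)&(W[...,2]<.082); P=W[m]-[.5935,.0908,0]
        r=np.hypot(P[:,0],P[:,1]); P=P[(r>.144)&(r<.162)]
        a=np.degrees(np.arctan2(P[:,1],P[:,0])); a=np.sort(a[np.abs(a)<150])
        print(c,tag,len(a),a[:4].round(1),a[[5,10]].round(1),a[-11],a[-5:].round(1))
E
python3 ends.py
```

```text
wrist all 2590 [-113.2 -113.1 -113.  -112.9] [-112.7 -112.3] 108.48481771007424 [108.8 108.9 109.  109.  109. ]
wrist teal 2065 [-109.8 -109.3 -109.1 -109. ] [-108.8 -108.3] 104.47882471607754 [105.  105.4 105.5 105.9 106.9]
wrist all 2588 [-113.2 -113.1 -113.  -112.9] [-112.7 -112.3] 108.46620872679617 [108.9 108.9 109.  109.  109.1]
wrist teal 2072 [-111.1 -111.  -109.8 -109.7] [-109.1 -108.7] 104.4089052912433 [105.  105.  105.  105.5 106. ]
scene all 1653 [-112.  -111.3 -111.2 -110.3] [-110.1 -109.1] 106.17206701201856 [106.8 106.8 107.7 107.7 108.1]
scene teal 1385 [-108.2 -107.2 -107.2 -107.1] [-105.7 -103.5] 101.69895621323172 [102.6 102.8 102.8 103.3 103.5]
side all 885 [-113.2 -113.1 -112.7 -112.6] [-111.6 -108. ] 106.48650958073644 [107.4 107.5 107.6 107.7 107.7]
side teal 571 [-78.6 -78.5 -78.5 -77.4] [-77.3 -76.1] 102.39097792609482 [103.3 103.4 103.5 103.5 103.6]
```

```bash
python3 -m inch '{"travel":[[0,0,0.025],[0.001,0,0.055],[0.001,0,0.09],[0.001,0,0.125],[0.001,0,0.16],[0.001,0,0.19],[0.001,0,0.215],[0.001,0,0.232],[0.001,0,0.232],[0.001,0,0.232]],"spin":[0,0,0,0,0,0,0,0,0,0]}'
python3 - <<'E'
from h import *
s=robot.read_state();M=R.from_rotvec(s['orientation']).as_matrix()
print(s['tool_pos'],np.degrees(np.arctan2(M[1,0],M[0,0])),s['q'])
for c in ['wrist','scene']:
    p,W=cloud(c,f'pics/{c}3.png')
E
```

```text
t: 5.78
tool_pos: [0.5929, 0.0917, 0.1868]
orientation: [1.604, -2.699, -0.002]
force: [-0.8, 0.5, 1.4]
opening: 0.0931
gripper_force: 0.0
[0.59287867 0.09165346 0.18682445] -118.57071862730147 [ 6.79370688e-02  1.59012469e-01  1.54630476e+00 -1.51933843e-05
  1.43863493e+00 -2.57499919e+00]
```

View pics/wrist3.png

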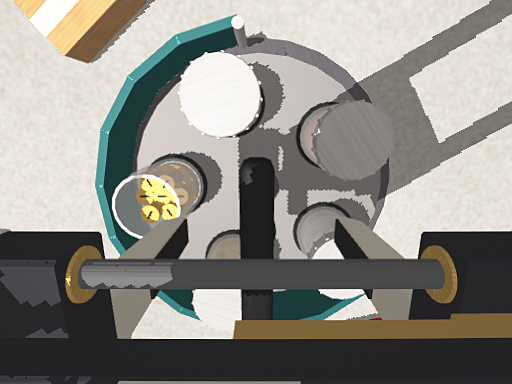

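```bash
python3 -m inch '{"travel":[[0,0,0],[0,0,0],[0,0,0],[0,0,0],[0,0,0],[0,0,0],[0,0,0],[0,0,0],[0,0,0],[0,0,0]],"spin":[0,0,0,0,0,0,0,0,0,0]}' 1 40
```

```text
t: 6.72
tool_pos: [0.5936, 0.0917, 0.1876]
orientation: [1.605, -2.701, -0.0]
force: [-0.6, 0.1, -0.1]
opening: 0.0309
gripper_force: 0.0
```

```bash
python3 -m inch '{"travel":[[0,0,0],[0,0,0],[0,0,0],[0,0,0],[0,0,0],[0,0,0]],"spin":[0,0,0,0,0,0]}'
python3 - <<'E'
from h import *
s=robot.read_state();M=R.from_rotvec(s['orientation']).as_matrix()
print(np.degrees(np.arctan2(M[1,0],M[0,0])),s['wrist_torque'])
p,W=cloud('wrist')
B=near(W,(.5935,.091),.07)&(W[...,2]>.165)&(W[...,2]<.215)&(p.max(-1)<70)
print(yaw(W[B][:,:2]))
E
```

```text
t: 7.22
tool_pos: [0.5951, 0.0908, 0.1876]
orientation: [-1.603, 2.699, -0.004]
force: [8.9, -2.9, -5.3]
opening: 0.0179
gripper_force: 40.0
-118.60960876317384 [-0.25302249 -1.28815308  0.06263648]
(array([0.58861237, 0.07909312]), np.float64(61.46773768592619), np.float64(0.09188702938799659))
```

```bash
python3 -m inch '{"travel":[[0,-0.0008,0],[0,-0.0017,0],[0,-0.0017,0],[0,-0.0017,0],[0,-0.0017,0],[0,-0.0017,0],[0,-0.0017,0],[0,-0.0017,0],[0,-0.0017,0],[0,-0.0017,0]],"spin":[0,0,0,0,0.005,0.015,0.03,0.05,0.075,0.1]}'
python3 -m inch '{"travel":[[0,0,0],[0,0,0],[0,0,0],[0,0,0],[0,0,0],[0,0,0],[0,0,0],[0,0,0],[0,0,0],[0,0,0]],"spin":[0.03,0.06,0.09,0.12,0.15,0.18,0.21,0.24,0.27,0.3]}'
python3 - <<'E'
from h import *
s=robot.read_state();M=R.from_rotvec(s['orientation']).as_matrix()
print(np.degrees(np.arctan2(M[1,0],M[0,0])),s['wrist_torque'],s['q'])
E
```

```text
t: 8.1
tool_pos: [0.595, 0.0909, 0.1876]
orientation: [1.464, -2.779, -0.0]
force: [0.1, -0.4, -1.7]
opening: 0.0176
gripper_force: 40.0
t: 8.93
tool_pos: [0.5946, 0.0912, 0.1876]
orientation: [1.032, -2.966, -0.001]
force: [-1.2, 1.1, -0.7]
opening: 0.0175
gripper_force: 40.0
-141.62685991625838 [0.20974523 0.02382245 0.0432991 ] [ 6.67261756e-02  1.61523518e-01  1.54206713e+00  5.41646446e-04
  1.43894759e+00 -2.17387902e+00]
```

```bash
python3 -m inch '{"travel":[[0,0,0],[0,0,0],[0,0,0],[0,0,0],[0,0,0],[0,0,0],[0,0,0],[0,0,0],[0,0,0],[0,0,0]],"spin":[0.03,0.06,0.09,0.12,0.15,0.18,0.21,0.24,0.27,0.3]}'
python3 -m inch '{"travel":[[0,0,0],[0,0,0],[0,0,0],[0,0,0],[0,0,0],[0,0,0],[0,0,0],[0,0,0],[0,0,0],[0,0,0]],"spin":[0.03,0.06,0.09,0.12,0.15,0.18,0.21,0.24,0.27,0.3]}'
python3 -m inch '{"travel":[[0,0,0],[0,0,0],[0,0,0],[0,0,0],[0,0,0],[0,0,0],[0,0,0],[0,0,0],[0,0,0],[0,0,0]],"spin":[0.03,0.06,0.09,0.12,0.15,0.18,0.21,0.24,0.27,0.3]}'
```

```text
t: 9.77
tool_pos: [0.5944, 0.0917, 0.1876]
orientation: [0.578, -3.087, -0.002]
force: [-2.6, 3.0, 1.2]
opening: 0.0174
gripper_force: 40.0
t: 10.6
tool_pos: [0.5943, 0.0921, 0.1876]
orientation: [0.11, -3.138, -0.003]
force: [-2.4, 4.9, 1.0]
opening: 0.0175
gripper_force: 40.0
t: 11.43
tool_pos: [0.5944, 0.0926, 0.1876]
orientation: [-0.359, -3.119, -0.003]
force: [-3.4, 7.0, 0.1]
opening: 0.0178
gripper_force: 40.0
```

```bash
python3 -m inch '{"travel":[[0,0.0003,0],[0,0.0006,0],[0,0.0009,0],[0.0003,0.0012,0],[0.0005,0.0015,0],[0.0005,0.0015,0],[0.0005,0.0015,0],[0.0005,0.0015,0],[0.0005,0.0015,0],[0.0005,0.0015,0]],"spin":[0.03,0.06,0.09,0.12,0.15,0.18,0.21,0.24,0.27,0.3]}'
python3 -m inch '{"travel":[[0,0,0],[0,0,0],[0,0,0],[0,0,0],[0,0,0],[0,0,0],[0,0,0],[0,0,0],[0,0,0],[0,0,0]],"spin":[0.03,0.06,0.09,0.12,0.15,0.18,0.21,0.24,0.27,0.3]}'
python3 -m inch '{"travel":[[0,0,0],[0,0,0],[0,0,0],[0,0,0],[0,0,0],[0,0,0],[0,0,0],[0,0,0],[0,0,0],[0,0,0]],"spin":[0.03,0.06,0.09,0.12,0.15,0.18,0.21,0.24,0.27,0.3]}'
```

```text
t: 12.27
tool_pos: [0.5945, 0.0931, 0.1876]
orientation: [-0.823, -3.031, -0.001]
force: [-0.7, 2.1, 0.0]
opening: 0.0174
gripper_force: 40.0
t: 13.1
tool_pos: [0.5948, 0.0935, 0.1876]
orientation: [-1.266, -2.874, -0.002]
force: [1.5, 4.3, -1.6]
opening: 0.018
gripper_force: 40.0
t: 13.93
tool_pos: [0.5952, 0.0937, 0.1876]
orientation: [-1.682, -2.653, -0.003]
force: [3.9, 4.7, -3.6]
opening: 0.0182
gripper_force: 40.0
```

```bash
python3 -m inch '{"travel":[[0,0,0],[0,0,0],[0,0,0],[0,0,0],[0,0,0],[0,0,0],[0,0,0],[0,0,0],[0,0,0],[0,0,0]],"spin":[0.03,0.06,0.09,0.12,0.15,0.18,0.21,0.24,0.27,0.3]}'|grep force
python3 -m inch '{"travel":[[0,0,0],[0,0,0],[0,0,0],[0,0,0],[0,0,0],[0,0,0],[0,0,0],[0,0,0],[0,0,0],[0,0,0]],"spin":[0.03,0.055,0.08,0.1,0.115,0.13,0.14,0.15,0.157,0.16]}'
python3 -m inch '{"travel":[[0,0,0],[0,0,0],[0,0,0],[0,0,0]],"spin":[0,0,0,0]}' >/dev/null
cat > fin.py <<'E'
import sys
from h import *
s=robot.read_state();M=R.from_rotvec(s['orientation']).as_matrix()
print(s['t'],s['tool_pos'],s['force'],'toolx yaw',np.degrees(np.arctan2(M[1,0],M[0,0])),s['q'][5])
c0=np.array([.594,.092])
for c in ['wrist','scene','side']:
    p,W=cloud(c,f'pics/{c}_{sys.argv[1]}.png')
    B=near(W,c0,.07)&(W[...,2]>.165)&(W[...,2]<.207)&(p.max(-1)<70)
    v,u=np.nonzero(B)
    print(c,B.sum(),[np.round(k,3) for k in yaw(W[B][:,:2])] if B.sum()>20 else '')
    for n in ['jar_mouth','open_jar']:
        for r in models.look_for(c,n)[:1]:
            a=np.array(r['centre']);print(n,a.round(4),round(r['p'],2),np.degrees(np.arctan2(*(a[:2]-c0)[::-1])).round(1))
    # lids: flat tops at ~0.119
    L=near(W,c0,.13)&(W[...,2]>.112)&(W[...,2]<.125)&(p.min(-1)>90)
    n,lab,st,ce=cv2.connectedComponentsWithStats(L.astype(np.uint8))
    for k in range(1,n):
        if st[k,4]>60:
            Q=W[lab==k]; Q=Q-[*c0,0]; q,e=circ(Q+[.594,.092,0]) if 0 else (None,None)
            (cx,cy),rr=cv2.minEnclosingCircle(Q[:,:2].astype(np.float32)*1000)
            print('  lid',st[k,4],round(np.degrees(np.arctan2(cy,cx)),1),round(np.hypot(cx,cy)),'r',round(rr))
    m=near(W,c0,.17)&(W[...,2]>.045)&(W[...,2]<.082); P=W[m]-[*c0,0]
    r=np.hypot(P[:,0],P[:,1]); P=P[(r>.146)&(r<.162)]
    a=np.degrees(np.arctan2(P[:,1],P[:,0])); a=np.sort(a[np.abs(a)<150]);print('  ends',a[[0,2,5]].round(1),a[[-6,-3,-1]].round(1))
E
python3 fin.py f1
```

```text
force: [7.5, 6.1, -6.0]
gripper_force: 40.0
t: 15.6
tool_pos: [0.596, 0.0939, 0.1876]
orientation: [2.241, 2.201, 0.005]
force: [8.2, 6.1, -5.2]
opening: 0.0174
gripper_force: 40.0
15.9333 [0.59600543 0.09389292 0.18763661] [ 9.23733693  6.92113793 -5.87539665] toolx yaw 88.993596498091 0.0873319837077922
wrist 4373 [array([0.595, 0.104]), np.float64(-90.679), np.float64(0.092)]
jar_mouth [0.5019 0.0942 0.0977] 0.97 178.6
open_jar [0.5068 0.096  0.0908] 0.65 177.4
  lid 5449 106.7 91 r 32
  lid 4971 33.9 92 r 32
  lid 825 179.4 91 r 29
  lid 226 -101.9 93 r 16
  ends [-83.5 -83.5 -83.3] [109.4 109.4 109.5]
scene 284 [array([0.602, 0.068]), np.float64(-91.272), np.float64(0.093)]
jar_mouth [0.5289 0.0855 0.0887] 0.91 -174.3
open_jar [0.5255 0.0827 0.0868] 0.66 -172.3
  lid 63 179.6 88 r 29
  lid 271 104.4 89 r 32
  lid 340 -105.9 92 r 31
  lid 357 32.9 95 r 31
  lid 418 -36.0 96 r 32
  ends [-111.9 -111.2 -110.3] [105.  105.4 105.9]
side 176 [array([0.597, 0.113]), np.float64(92.446), np.float64(0.102)]
jar_mouth [0.5095 0.1157 0.0921] 0.9 164.3
open_jar [0.5021 0.1112 0.0893] 0.6 168.2
  lid 164 -115.2 85 r 30
  lid 249 -34.3 92 r 31
  lid 294 35.4 98 r 32
  lid 318 104.4 95 r 31
  ends [-113.2 -112.6 -110.2] [107.7 107.8 108.1]
```

View pics/wrist_f1.png

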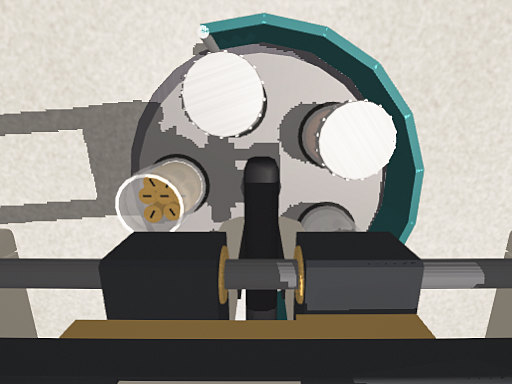

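View pics/scene_f1.png

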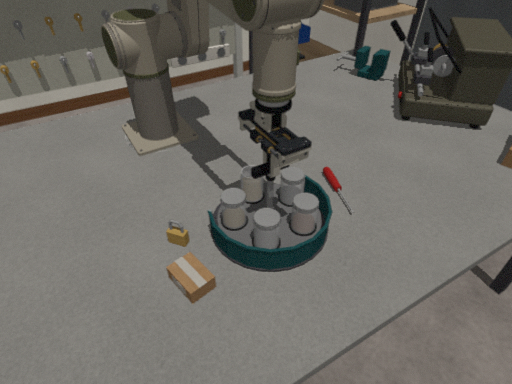

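```bash
python3 -m inch '{"travel":[[0.0003,0.0003,0],[0.0006,0.0006,0],[0.001,0.001,0],[0.0013,0.0015,0],[0.0013,0.0015,0],[0.0013,0.0015,0],[0.0013,0.0015,0],[0.0013,0.0015,0],[0.0013,0.0015,0],[0.0013,0.0015,0]],"spin":[0,0,0,0.003,0.007,0.011,0.015,0.015,0.015,0.015]}'
python3 fin.py f2
```

```text
t: 17.22
tool_pos: [0.596, 0.0939, 0.1876]
orientation: [-2.256, -2.185, 0.001]
force: [-3.7, 3.3, 2.7]
opening: 0.018
gripper_force: 40.0
17.2167 [0.59603704 0.09389158 0.18758427] [-3.74146278  3.26212898  2.65685733] toolx yaw 88.16802951507528 0.10299359980976075
wrist 4375 [array([0.595, 0.104]), np.float64(-91.596), np.float64(0.091)]
jar_mouth [0.5014 0.0964 0.0947] 0.66 177.3
open_jar [0.5038 0.0983 0.0927] 0.72 176.0
  lid 5470 105.8 91 r 32
  lid 4987 33.3 92 r 32
  lid 826 178.6 91 r 29
  lid 225 -102.8 93 r 16
  ends [-84.9 -84.9 -84.8] [109.3 109.4 109.5]
scene 282 [array([0.602, 0.067]), np.float64(-93.212), np.float64(0.094)]
jar_mouth [0.5296 0.0862 0.0878] 0.73 -174.9
open_jar [0.5256 0.0846 0.0866] 0.84 -173.8
  lid 273 103.4 91 r 32
  lid 337 -107.5 92 r 31
  lid 365 31.9 95 r 31
  lid 418 -36.5 96 r 31
  ends [-112.7 -111.5 -110. ] [104.6 104.8 105. ]
side 177 [array([0.597, 0.114]), np.float64(92.214), np.float64(0.1)]
jar_mouth [0.5071 0.1161 0.0915] 0.84 164.5
open_jar [0.5018 0.1188 0.0899] 0.84 163.8
  lid 250 -35.6 94 r 32
  lid 165 -112.6 85 r 29
  lid 297 35.3 98 r 33
  lid 324 103.3 94 r 32
  ends [-112.8 -112.6  -78.7] [107.6 107.9 108.2]
```

```bash
python3 -m inch '{"travel":[[0,0,0],[0,0,0],[0,0,0],[0,0,0],[0,0,0],[0,0,0]],"spin":[0,0,0,0,0,0]}'; python3 -c "
from plant import *
print(close_job())"
```

```text
t: 18.17
tool_pos: [0.596, 0.0939, 0.1876]
orientation: [-2.256, -2.185, 0.001]
force: [-4.8, 2.3, 2.1]
opening: 0.0174
gripper_force: 40.0
the job is handed in; nothing more can be done
None
```

I turned the carousel about 153° clockwise by its handle, and the open jar now stands in the middle of the guard's gap, to within about 1° by my measurements. The arm still grips the handle with 40 N and holds it still, and the job was handed in at about 18 s; no verdict came back.

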